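Hold the dip probe in the white mug for a reading

ROBOT

A 7-joint arm with a two-finger parallel gripper is mounted at the origin on a cart in front of the work surface, level with it; the furniture and walls round the work are solid. World frame = base frame: x ahead of the robot, y to its left, z up, the work surface at z = 0. Lengths are in m, angles in rad, forces in N, time in s.
With the tool pointing down it reaches from about 0.425 to 1.025 m from the base axis. Payload 9.4 kg.
Tool frame: the origin (TCP) lies at the very end of the fingers, on their centre line; the grasp point (between the pads) lies 19 mm behind it (grip_point_offset is the distance from the TCP to the grasp point, in m); z points along the fingers, y is the line along which they close (so a half turn about z gives the same grasp; the last joint's range is limited). The gripper opens to 93 mm and grips with 3 to 60 N. Pads are 15 mm wide; open, the fingers measure 128 mm over their backs; the gripper's body (75 mm by 188 mm) begins 65 mm behind the grasp point.
Start: joints at [1.158, 0.599, -0.003, 1.599, 0.002, 0.943, -0.08], TCP at [0.239, -0.685, 0.219] pointing down, gripper open.
Joint ranges: [-2.57, 2.57], [-0.35, 1.97], [-1.29, 1.29], [0.11, 2.56], [-1.05, 4.19], [0.11, 1.86], [-2.63, 2.63]. Speed limits (rad/s): [2.22, 2.22, 3.01, 3.01, 3.14, 3.14, 3.14].

INTERFACE

Orientations are given as a rotation vector (axis times angle).
In Python, from bench import get_state, snapshot, job_done, grip_point_offset gives the robot as it stands.
- The arm moves only by the tool carry_out, never from a script. Its argument "motion" is a list of rows, each a list of 5 numbers: the shift along the tool's x, y, z in m, then the turn about the tool's z in rad, then the finger opening in m, from 0 to 0.093. A call has 1 to 5 rows; each row is the pose to reach, as a shift and turn from the pose commanded when the call began, along the tool's axes at that moment; what a row does not reach only later rows make up. A row lasts 1/8 s, in which the tool goes at most 62.5 mm and 10.7 degrees, less where a joint would pass 70% of its speed; a pose out of reach is approached as far as the arm can. A call with a gripper value outside its range is refused whole. The fingers move at their own pace and stop on an object; "grip_force" is the grip in N (left out, the last holds). Time passes only in rows, so rows that repeat a pose let the fingers close. It gives the time, the measured TCP pose, the force, the opening and the grip force at its end, in the units of the state.
- get_state(): the state, without advancing time (a new reading comes with each control period).
- snapshot(name): name is "side" or "top"; returns a dict with "img" (384x512x3 uint8, red, green, blue), "fx", "fy", "cx", "cy" (pixels), "R" (3x3) and "t" (3): a world point X has camera coordinates R X + t. Camera axes: x right, y down, z forward; pixel columns grow to the right and rows downward; lengths in m; the calibration is good to about 2 mm. A picture is of the moment at which its call begins. There is no depth.
- job_done(): hands the job in; it is judged then, once.
The state is a dict: "clock": time; "qpos": joint angles; "qvel": joint speeds; "tau": joint torques, N m; "position": TCP position; "orientation": TCP orientation; "wrist_force": force on the tool from outside, world axes, zero at the start; "moment": the same for the moment, N m; "finger_gap": finger opening in m; "grip_force": force on a finger pad.
Only numpy, scipy, OpenCV 4.12 (cv2) and the standard library are available. Lean on these libraries where they do the work, as an engineer would, in place of code of your own. Each camera call takes 0.05 s, during which the arm holds its last target. There are 200 camera calls.

TASK

Lift the dip probe (yellow handle) up and off its two-pronged hook, then lower its rod through the guide hole above the white mug, without ever touching the guide, until the red band on the rod is level with the top face of the guide. Keep hold of it there for the reading: finish while holding the probe still, upright and centred in the hole, touching neither guide nor mugs. Leave the mugs, the tape roll, the jar and the small cup where they stand.

Things in the scene. Friction and masses are not known exactly. Their poses are not given: they have to be found in the camera images.
- probe_handle (a point): centre of the dip probe's yellow handle: upright square bar 16 x 16 x 60 mm, flat sides along the probe's x and y axes, z up. Below it (30 to 34 mm under this point) a dark square collar 28 x 28 x 4 mm, below that a steel rod 8 mm thick, 120 mm long. About 60 g; hangs loosely on the hook by its collar, tip 30 mm above the table
- probe_collar (a point): on the probe's axis at the underside of its collar, 34 mm below the handle centre
- probe_band (a point): centre of the red band (8 mm tall) on the rod, 79 mm below the handle centre and 75 mm above the tip
- probe_tip (a point): lower end of the probe's rod, 154 mm below the handle centre
- probe: the dip probe as a whole (loose); its origin is the tip of the rod, z up along the rod, x and y across the flats of the handle
- hanger: fixed steel hanger; origin on the table under the hanging probe, x points from the open end of the hook back to its post. Foot 85 x 85 x 10 mm; post 14 mm thick, 50 mm behind the probe; highest point 160 mm. Behind hanger and guide tall drawer chests (over 0.4 m) stand along the back of the table, their fronts at about x = 0.65 m: swing the arm in on the robot's side of them
- hang_point (a point): on the hook, between its prongs, at the height of their tops (150 mm). Two level prongs 6 mm thick along the hanger's x, 14 mm apart; the probe's collar rests on them, rod between. 22 mm in front of this point both prongs turn up by 10 mm, so lift the collar more than 10 mm before moving it forward (-x of the hanger); lifting straight up is free too
- guide: fixed guide stand; origin on the table half-way between its two holes, y points from the right to the left hole, x back to its post. Blue guide plate 46 (x) x 168 (y) x 14 mm, top face 130 mm above the table; post 68 mm behind the holes, not above the plate's top (screw heads 1 mm); grey base plate 135 x 200 x 8 mm, on which the mugs stand, one under each hole
- bore_left (a point): centre of the guide plate's left (+y) hole at the plate's top face; straight round hole 22 mm in diameter through the 14 mm plate
- bore_right (a point): centre of the right (-y) hole at the plate's top face; like the left one
- white_mug: white mug, loose, 72 mm wide, 82 mm tall, open at the top; origin at the centre of its underside. It stands under the left or the right hole, within about 4 mm of its axis; its rim is 90 mm and its inner floor about 22 mm above the table
- dark_mug: black mug, loose, 68 mm wide, 80 mm tall; origin at the centre of its underside. It stands under the other hole
- tape_roll: yellow roll of masking tape lying flat, 76 mm wide, 18 mm tall; loose bystander, origin at the centre of its underside
- jar: glass jar with black lid, 52 mm wide, 58 mm tall; loose bystander, origin at the centre of its underside
- small_cup: small dark red cup, 52 mm wide, 36 mm tall; loose bystander, origin at the centre of its underside

How it is judged:
On the way:
1. the probe is held in the fingers, clear of its hook (contact force between probe and the fingers above 0.5 N and contact force between probe and hanger below 0.05 N and height (world z) of probe_collar above 0.16 m), for 0.2 s.
At the end, for the whole second after the job is handed in: the probe is held still by the fingers, upright (within 0.1 rad), its rod in the hole above the white mug with tip and collar both within 5 mm of the hole's axis, the red band's centre within 8 mm of the height of the guide's top face, and the rod touching neither guide nor mug (((horizontal distance between each of probe_tip, probe_collar and bore_left below 0.005 m and horizontal distance between white_mug and bore_left below 0.03 m) or (horizontal distance between each of probe_tip, probe_collar and bore_right below 0.005 m and horizontal distance between white_mug and bore_right below 0.03 m)) and z of probe_band in the frame of bore_left between -0.008 and 0.008 m and contact force between probe and the fingers above 0.5 N and contact force between probe and guide below 0.05 N and contact force between probe and white_mug below 0.05 N and angle between probe's own z axis and vertical below 0.1 rad and linear speed of probe below 0.02 m/s and contact force between probe and dark_mug below 0.05 N); the arm keeps its last pose, push and grip.
It fails at once if the probe touches the guide (contact force between probe and guide above 0.3 N).
It fails at once if a mug is shifted by more than 15 mm (distance of any of white_mug, dark_mug from where it was at the start of the episode above 0.015 m).
It fails at once if the tape roll, the jar or the small cup is shifted by more than 20 mm (distance of any of tape_roll, jar, small_cup from where it was at the start of the episode above 0.02 m).
It also fails if it takes over 48 s, if anything falls off the work surface, if the arm or the gripper's body presses on something with over 40 N, if the wrist force passes 120 N, or if a joint passes its speed limit or range.

## Working session

There is one attempt and no reset: what is moved stays moved. The work goes in short steps, Python scripts to look and compute and a tool call to move; the robot and the scene stay as the last step left them, time stands still between calls to the robot, and variables do not carry over. Pictures are saved under pics/ and viewed, at most 10 in all, crops included, and the job is handed in when it is done.

Besides the shell and the picture viewer there is one more tool, called after "Call:" as name([rows], argument=value, ...), one row to a line, values as JSON. carry_out: Moves the arm, as the interface text tells. Its arguments: {"type":"object","properties":{"motion":{"type":"array","items":{"type":"array","items":{"type":"number"}}},"grip_force":{"type":"number"}},"required":["motion"]}

```bash
mkdir -p pics
python3 - <<'E'
from bench import *
import cv2,numpy as np
s=get_state();print({k:np.round(v,4).tolist() for k,v in s.items()},grip_point_offset)
for n in("side","top"):
    d=snapshot(n);cv2.imwrite(f"pics/{n}0.png",cv2.resize(d["img"][...,::-1],(800,600)))
    cv2.imwrite(f"{n}0_raw.png",d["img"][...,::-1])
    print(n,d["fx"],d["cx"],d["cy"],np.round(d["R"],3).tolist(),np.round(-d["R"].T@d["t"],3))
E
```

```text
{'clock': 0.0, 'qpos': [1.1583, 0.6001, -0.0026, 1.6001, 0.0018, 0.9429, -0.0798], 'qvel': [0.001, -0.0009, -0.0012, 0.0003, 0.001, 0.0005, 0.0022], 'tau': [0.0006, -76.5066, 1.4972, -25.2355, -0.0524, 0.0169, 0.0001], 'position': [0.2388, -0.684, 0.2178], 'orientation': [-3.0959, -0.5249, 0.0006], 'wrist_force': [0.3672, -0.3549, -0.0864], 'moment': [-0.0288, 0.0086, -0.0485], 'grip_force': 0.0, 'finger_gap': 0.0927} 0.0188
side 414.4659958900217 254.24175599704273 191.98247398034115 [[0.997, 0.074, 0.013], [0.048, -0.499, -0.865], [-0.058, 0.863, -0.502]] [ 0.556 -0.873  0.73 ]
top 362.645418630606 257.5952044779076 194.52344805015085 [[0.026, -0.999, 0.028], [-0.98, -0.031, -0.196], [0.196, -0.022, -0.98]] [0.331 0.189 1.06 ]
```

View pics/side0.png

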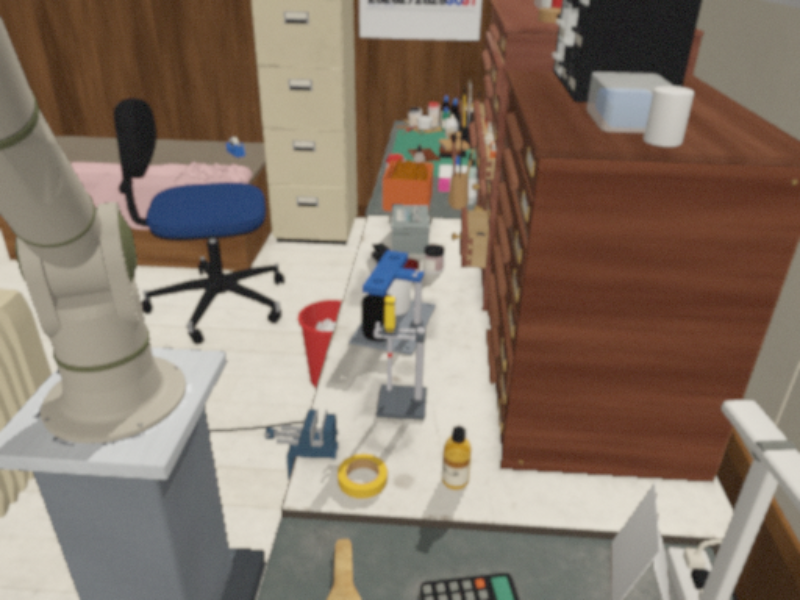

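View pics/top0.png

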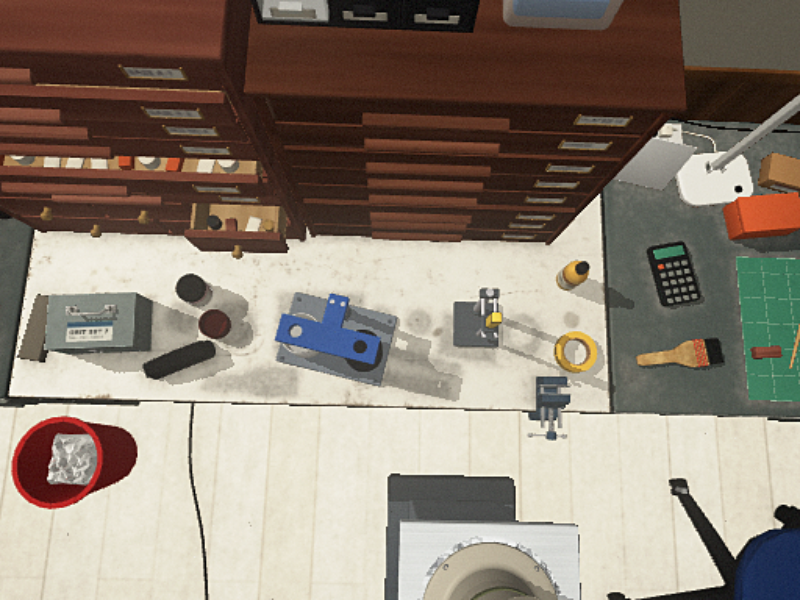

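The white mug is visible through the guide's left hole, at about (294,331) in the top view, and the dark mug is under the right hole at (364,345). The handle is at (494,319) in the top view and (390,313) in the side view.

```bash
cat > h.py <<'E'
import cv2,numpy as np
from bench import *
def ray(d,p,z):
    v=d["R"].T@np.array([(p[0]-d["cx"])/d["fx"],(p[1]-d["cy"])/d["fy"],1]);c=-d["R"].T@d["t"]
    return c+v*(z-c[2])/v[2]
def proj(d,X):
    x=d["R"]@np.array(X)+d["t"];return np.array([d["fx"]*x[0]/x[2]+d["cx"],d["fy"]*x[1]/x[2]+d["cy"]])
def tri(ds,ps):
    A=[];b=[]
    for d,p in zip(ds,ps):
        v=d["R"].T@np.array([(p[0]-d["cx"])/d["fx"],(p[1]-d["cy"])/d["fy"],1]);v/=np.linalg.norm(v)
        P=np.eye(3)-np.outer(v,v);A.append(P);b.append(P@(-d["R"].T@d["t"]))
    return np.linalg.lstsq(np.vstack(A),np.hstack(b),rcond=None)[0]
def mask(d,lo,hi):
    return cv2.inRange(cv2.cvtColor(d["img"],cv2.COLOR_RGB2HSV),lo,hi)
YEL=((20,130,90),(34,255,255));BLU=((100,120,40),(125,255,255))
E
python3 - <<'E'
from h import *
t=snapshot("top");s=snapshot("side")
def crop(d,x,y,w,h,k): return cv2.resize(d["img"][y:y+h,x:x+w,::-1],(w*k,h*k),interpolation=cv2.INTER_CUBIC)
a=crop(t,170,180,90,70,6)[:300];b=crop(t,285,175,50,60,5);c=crop(s,225,155,60,115,5)
W=np.zeros((600,800,3),np.uint8);W[:300,:540]=a;W[300:600,:250]=b;W[:575,545:800]=c[:,:255];cv2.imwrite("pics/crops.png",W)
for d,win,n in((t,(285,185,50,40),"top"),(s,(240,180,25,40),"side")):
    m=mask(d,*YEL);z=np.zeros_like(m);x,y,w,h=win;z[y:y+h,x:x+w]=m[y:y+h,x:x+w]
    ys,xs=np.nonzero(z);print(n,len(xs),xs.mean(),ys.mean(),xs.min(),xs.max(),ys.min(),ys.max(),cv2.minAreaRect(np.c_[xs,ys].astype(np.float32)))
m=mask(t,*BLU);m[:150]=0;m[260:]=0;m[:,:160]=0;m[:,270:]=0
cs,hi=cv2.findContours(m,cv2.RETR_CCOMP,cv2.CHAIN_APPROX_NONE)
for c,q in zip(cs,hi[0]):
    if cv2.contourArea(c)>15: 
        e=cv2.fitEllipse(c);r=cv2.minAreaRect(c);print(q[3],cv2.contourArea(c),np.round(e[0],2),e[1],ray(t,e[0],.13).round(4),"rect",r)
E
```

```text
top 71 315.5211267605634 204.18309859154928 311 320 200 209 ((315.5, 204.5), (9.0, 9.0), 90.0)
side 141 248.6595744680851 200.4964539007092 245 252 189 211 ((248.5, 200.0), (22.0, 7.0), 90.0)
-1 1304.5 [210.7  211.68] (38.952335357666016, 62.506038665771484) [0.4679 0.2873 0.13  ] rect ((211.6193084716797, 206.76080322265625), (64.83120727539062, 37.4864616394043), 13.706961631774902)
0 71.0 [229.94 221.48] (9.25593376159668, 9.996162414550781) [0.4439 0.2367 0.13  ] rect ((230.00001525878906, 221.50001525878906), (9.192387580871582, 9.192388534545898), 45.0)
0 78.0 [188.71 211.27] (9.783248901367188, 10.482105255126953) [0.4673 0.3438 0.13  ] rect ((188.5, 211.50001525878906), (9.899494171142578, 9.899494171142578), 45.0)
0 16.0 [212.38 192.53] (4.583691120147705, 5.016506671905518) [0.5184 0.2855 0.13  ] rect ((212.5, 192.49998474121094), (4.242640495300293, 4.242640495300293), 45.0)
```

View pics/crops.png

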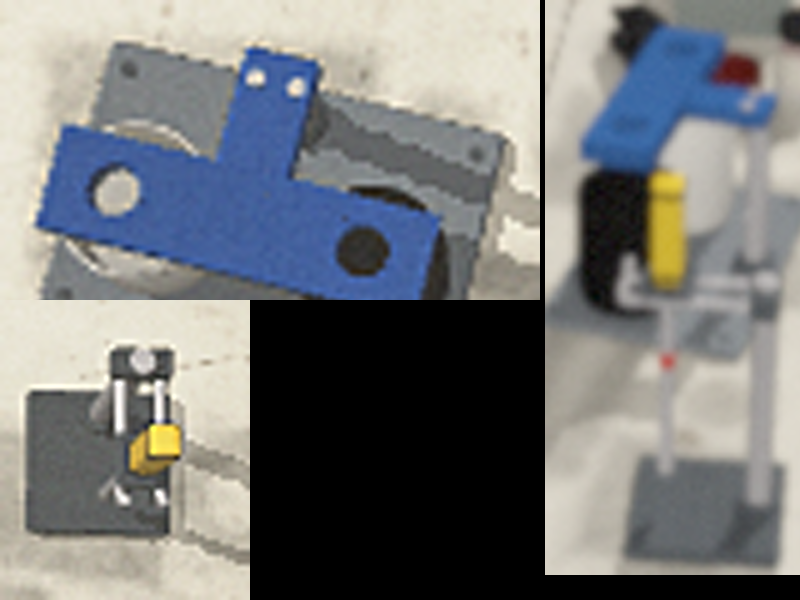

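The crops show the handle's top face centred at about (318,203) in the top view. In the side view the red band is at about (249.6,227), the rod hangs between the prongs, and the left hole is over the white mug.

Run:
```python
from h import *
from scipy.spatial.transform import Rotation as Ro
t=snapshot("top");s=snapshot("side")
print("top face",ray(t,(318.,203.2),.214))
print("tri band/..side ray", ray(s,(249.6,226.8),.105))
print("side handle mid",ray(s,(248.7,200.5),.186))
for p in((290.2,193.4),(290.2,221.4),(318.6,222.4)):print("foot",ray(t,p,.01))
# rotated plate points: left-plate corners in crop px
for q in((62,125),(37,227),(440,215)):print("plate",ray(t,(170+q[0]/6,180+q[1]/6),.13))
st=get_state();print(Ro.from_rotvec(st["orientation"]).as_matrix().round(4),st["position"])
```

```text
top face [0.48342305 0.02508457 0.214     ]
tri band/..side ray [0.48513361 0.0205557  0.105     ]
side handle mid [0.4823079  0.02000209 0.186     ]
foot [0.54724503 0.06817104 0.01      ]
foot [0.46387942 0.06750555 0.01      ]
foot [ 0.46336245 -0.01571535  0.01      ]
plate [0.49389391 0.36712287 0.13      ]
plate [0.44930867 0.37477707 0.13      ]
plate [0.45956087 0.20279017 0.13      ]
[[ 9.441e-01  3.296e-01 -2.000e-04]
 [ 3.296e-01 -9.441e-01  4.000e-04]
 [-1.000e-04 -5.000e-04 -1.000e+00]] [ 0.23887044 -0.68437631  0.21833938]
```

Call:
carry_out([
  [0.036,-0.046,-0.015,0.07,0.093],
  [0.072,-0.092,-0.03,0.14,0.093],
  [0.109,-0.138,-0.045,0.21,0.093],
  [0.146,-0.185,-0.05,0.28,0.093],
  [0.183,-0.232,-0.05,0.336,0.093],
])

```text
clock: 0.92
position: [0.3359, -0.4035, 0.2693]
orientation: [3.141, -0.004, 0.002]
wrist_force: [1.1, 0.6, -0.5]
finger_gap: 0.093
grip_force: 0.0
```

Call:
carry_out([
  [0.02,-0.057,0,0,0.093],
  [0.04,-0.114,0,0,0.093],
  [0.06,-0.171,0,0,0.093],
  [0.08,-0.228,0,0,0.08],
  [0.1,-0.285,0,0,0.08],
])

```text
clock: 1.55
position: [0.4358, -0.1183, 0.269]
orientation: [3.141, -0.0, 0.002]
wrist_force: [1.3, -0.4, -0.2]
finger_gap: 0.081
grip_force: 0.0
```

Call:
carry_out([
  [0.02,-0.057,0,0,0.07],
  [0.036,-0.105,0,0,0.06],
  [0.046,-0.14,0,0,0.06],
  [0.048,-0.145,0,0,0.06],
  [0.048,-0.145,0,0,0.06],
])

```text
clock: 2.17
position: [0.4831, 0.0244, 0.2685]
orientation: [3.141, 0.0, -0.0]
wrist_force: [-0.8, -0.2, 0.9]
finger_gap: 0.0598
grip_force: 0.0
```

Run:
```python
from h import *
st=get_state();print(st["position"],st["orientation"],st["finger_gap"])
t=snapshot("top");s=snapshot("side")
W=np.zeros((600,800,3),np.uint8)
W[:,:400]=cv2.resize(t["img"][150:270,280:360,::-1],(400,600),interpolation=cv2.INTER_CUBIC);W[:,400:]=cv2.resize(s["img"][130:250,210:290,::-1],(400,600),interpolation=cv2.INTER_CUBIC)
p=st["position"];print(proj(s,p),proj(t,p))
cv2.imwrite("pics/pre.png",W)
```

```text
[0.48314633 0.02441622 0.26853566] [ 3.14122625e+00  4.96046126e-05 -4.49819703e-04] 0.059805862417458874
[249.40713001 170.6362946 ] [322.97201764 199.12367846]
```

View pics/pre.png

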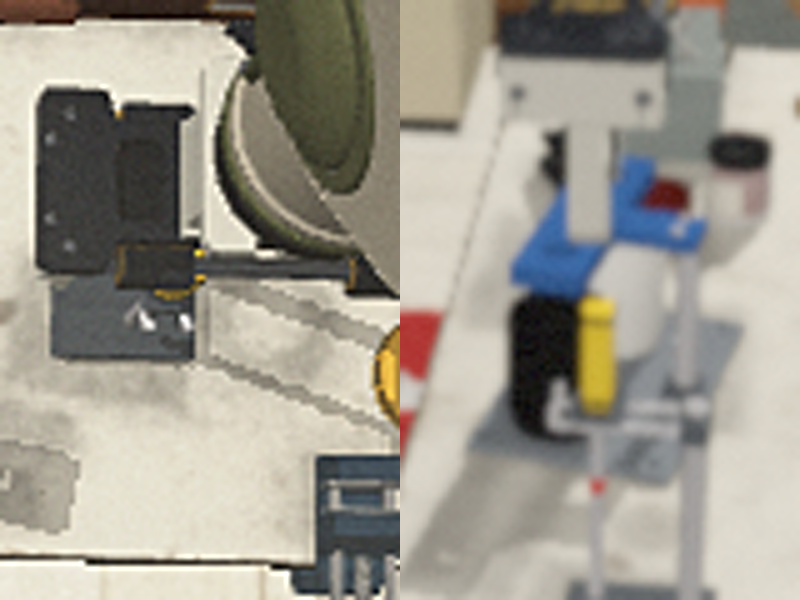

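Left panel (top view): the gripper hides the handle. Right panel (side view): the finger is directly above the handle, with the finger at x≈590 and the handle at x≈597. That offset is consistent with parallax, so I'm descending.

Call:
carry_out([
  [0.001,0,0.03,0,0.06],
  [0.001,0,0.06,0,0.06],
  [0.001,0,0.085,0,0.06],
  [0.001,0,0.094,0,0.06],
  [0.001,0,0.094,0,0.06],
])

```text
clock: 2.9
position: [0.4842, 0.0241, 0.1746]
orientation: [3.141, -0.002, -0.001]
wrist_force: [-0.1, 0.3, 0.5]
finger_gap: 0.0602
grip_force: 0.0
```

Call:
carry_out([
  [0,0,0,0,0.035],
  [0,0,0,0,0.028],
  [0,0,0,0,0.022],
  [0,0,0,0,0.018],
  [0,0,0,0,0.01],
], grip_force=20)

```text
clock: 3.52
position: [0.4843, 0.0249, 0.1747]
orientation: [-3.142, 0.0, -0.0]
wrist_force: [-0.5, 0.5, -1.4]
finger_gap: 0.0158
grip_force: 20.0
```

Call:
carry_out([
  [0,0,0,0,0.01],
  [0,0,0,0,0.01],
  [0,0,0,0,0.01],
], grip_force=20)

```text
clock: 3.9
position: [0.4843, 0.0248, 0.1746]
orientation: [3.142, -0.0, -0.0]
wrist_force: [-0.7, -0.3, -0.3]
finger_gap: 0.0158
grip_force: 20.0
```

Call:
carry_out([
  [0,0,-0.01,0,0.01],
  [0,0,-0.03,0,0.01],
  [0,0,-0.055,0,0.01],
  [0,0,-0.075,0,0.01],
  [0,0,-0.095,0,0.01],
], grip_force=30)

```text
clock: 4.53
position: [0.4842, 0.0248, 0.271]
orientation: [-3.142, 0.0, -0.001]
wrist_force: [0.7, -0.2, -0.4]
finger_gap: 0.0159
grip_force: 30.0
```

Call:
carry_out([
  [0,0,-0.02,0,0.01],
  [0,0,-0.04,0,0.01],
  [0,0,-0.05,0,0.01],
  [0,0,-0.05,0,0.01],
  [0,0,-0.05,0,0.01],
])

```text
clock: 5.15
position: [0.4839, 0.0247, 0.319]
orientation: [3.141, -0.0, -0.002]
wrist_force: [0.1, 0.3, -1.1]
finger_gap: 0.0159
grip_force: 30.0
```

Run:
```python
from h import *
st=get_state();print(st["position"],st["finger_gap"],st["grip_force"])
s=snapshot("side");t=snapshot("top")
W=np.zeros((600,800,3),np.uint8)
W[:,:400]=cv2.resize(s["img"][70:220,205:305,::-1],(400,600),interpolation=cv2.INTER_CUBIC)
W[:,400:]=cv2.resize(t["img"][120:270,260:360,::-1],(400,600),interpolation=cv2.INTER_CUBIC)
cv2.imwrite("pics/lift.png",W)
p=st["position"]
for dz in(.01,-.0245,-.0695,-.1445):print(proj(s,p+[0,0,dz]))
```

```text
[0.48391089 0.02473082 0.31900877] 0.015944803572770977 29.9999338388443
[249.9199705  147.80765247]
[249.81049948 160.97585253]
[249.67329358 177.4802636 ]
[249.45763177 203.42208747]
```

View pics/lift.png

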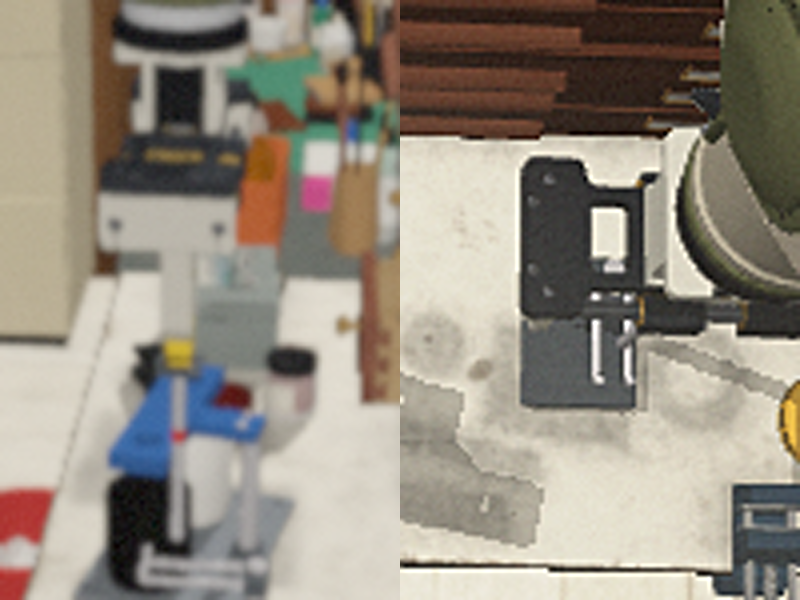

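The probe hangs upright in the grip: band at about (249.6,178.6), tip at about (249,204.6). Both are about 1 px from prediction. I'm moving across above the guide.

Call:
carry_out([
  [-0.002,-0.02,0,0,0.01],
  [-0.004,-0.055,0,0,0.01],
  [-0.007,-0.1,0,0,0.01],
  [-0.01,-0.145,0,0,0.01],
  [-0.012,-0.19,0,0,0.01],
])

```text
clock: 5.88
position: [0.4719, 0.2161, 0.319]
orientation: [3.141, -0.001, -0.001]
wrist_force: [0.3, 0.1, -0.6]
finger_gap: 0.0163
grip_force: 30.0
```

Call:
carry_out([
  [-0.002,-0.045,0,0,0.01],
  [-0.004,-0.085,0,0,0.01],
  [-0.005,-0.115,0,0,0.01],
  [-0.005,-0.129,0,0,0.01],
  [-0.005,-0.129,0,0,0.01],
])

```text
clock: 6.5
position: [0.4672, 0.3439, 0.319]
orientation: [3.141, 0.001, -0.001]
wrist_force: [-0.3, -0.6, -0.8]
finger_gap: 0.0161
grip_force: 30.0
```

Run:
```python
from h import *
st=get_state();print(st["position"],st["orientation"],st["finger_gap"],st["grip_force"])
s=snapshot("side");t=snapshot("top")
W=np.zeros((600,800,3),np.uint8)
W[:,:400]=cv2.resize(s["img"][80:200,210:290,::-1],(400,600),interpolation=cv2.INTER_CUBIC)
W[:,400:]=cv2.resize(t["img"][150:270,150:230,::-1],(400,600),interpolation=cv2.INTER_CUBIC)
cv2.imwrite("pics/hover.png",W)
p=st["position"]
for dz in(-.0245,-.0696,-.1446):print(proj(s,p+[0,0,dz]),proj(t,p+[0,0,dz]))
print("bore",proj(s,[.467,.344,.13]),proj(s,[.444,.2367,.13]))
```

```text
[0.46719592 0.3439288  0.31896971] [ 3.14091790e+00  1.23054680e-03 -1.40335815e-03] 0.01608684351164177 29.999888241291046
[253.08478322 115.59022812] [176.45712264 199.70494217]
[252.91947697 129.39471857] [180.28504284 203.33717557]
[252.65698987 151.31464516] [185.80990717 208.57960377]
bore [252.45057737 163.69772441] [242.18984401 178.84604696]
```

View pics/hover.png

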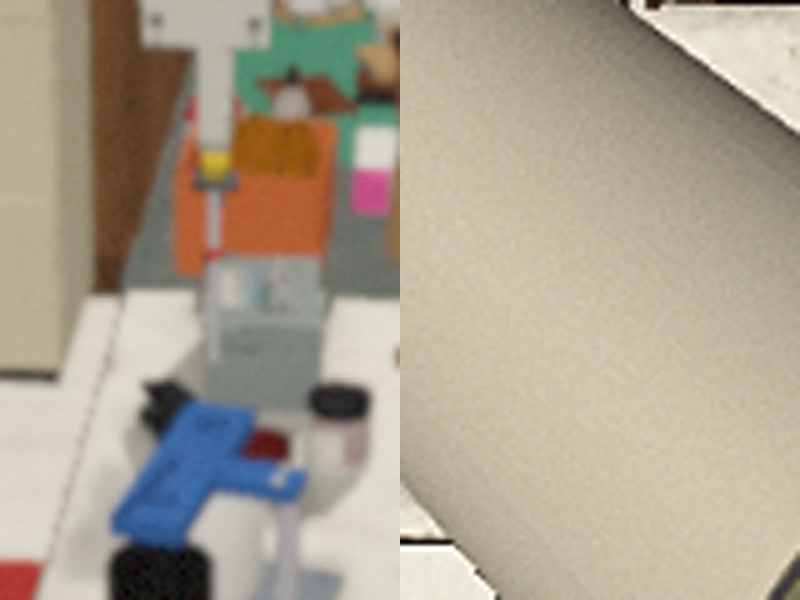

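The side view shows the tip at about (252.2,151.6), against a predicted (252.7,151.3). The left hole is a faint dark ellipse at about (251,164). The arm blocks the top view, so I'll measure the hole position in the side view.

Run:
```python
from h import *
s=snapshot("side");g=s["img"].astype(int)
print("V(max) hole area cols 242..264 rows 157..172")
print(g[157:173,240:264].max(2))
m=mask(s,*BLU);m[:150]=0
hsv=cv2.cvtColor(s["img"],cv2.COLOR_RGB2HSV)
sub=g[157:172,244:262,2]; bl=m[157:172,244:262]>0
# expected outline of the hole & plate corners
R=.011;a=np.linspace(0,2*np.pi,8,endpoint=False)
print(np.array([proj(s,[.467+R*np.cos(x),.344+R*np.sin(x),.13]) for x in a]).round(1).tolist())
ex=np.array([.977,-.213]);ey=np.array([.213,.977]);c=np.array([.4556,.29])
for i,j in((1,1),(-1,1),(-1,-1),(1,-1)):
    q=c+i*.023*ex+j*.084*ey;print("corner",proj(s,[*q,.13]).round(1))
```

```text
V(max) hole area cols 242..264 rows 157..172
[[ 64  50  47  39  49  64  93 121 140 145 144 134 130 131 129 129 132 130
  128 130 130 129 130 129]
 [ 50  33  39  38  40  42  55  82 114 132 138 130 129 125 129 130 128 134
  128 127 129 126 131 131]
 [ 70  31  25  36  39  40  49  69  97 118 131 127 127 127 127 125 130 127
  124 129 128 129 127 127]
 [ 68  41  37  41  41  44  68 105 131 141 146 147 142 140 133 133 132 125
  130 127 123 127 125 127]
 [ 55  40  35  41  42  60 102 138 154 160 160 162 155 156 152 149 149 147
  144 141 137 128 130 132]
 [ 45  40  38  40  57  89 129 154 162 161 161 160 161 158 160 158 160 160
  161 154 144 135 140 143]
 [ 37  33  33  47  77 118 149 162 160 156 153 150 151 150 151 157 163 165
  162 156 139 135 147 157]
 [ 38  33  28  61 110 141 156 163 158 147 139 140 143 141 141 150 162 164
  159 147 133 124 143 150]
 [ 59  42  46  87 130 157 162 162 155 148 141 143 143 143 144 150 160 161
  154 137 117 103 123 126]
 [ 89  55  74 116 150 159 162 165 161 156 153 152 151 153 155 159 159 155
  142 118  93  86 100 101]
 [114  87 111 143 161 162 163 164 165 162 161 160 160 161 161 161 159 149
  128 104  76  87  95  90]
 [129 121 142 160 164 166 167 164 166 164 163 163 164 161 164 161 153 131
  113  84  82  91  92  88]
 [140 144 157 164 164 163 164 166 165 164 164 162 162 163 162 158 144 120
   93  79  89  89  89  90]
 [152 162 161 163 164 163 164 165 165 166 164 163 164 163 160 152 136 116
   88  81  85  86  89  89]
 [159 163 164 159 149 153 162 165 166 164 163 164 164 164 161 154 145 133
  114  93  80  85  89  88]
 [163 163 157 145 137 143 160 165 165 164 164 162 163 165 160 163 161 157
  146 141 138 137 135 128]]
[[255.8, 163.8], [255.0, 162.8], [252.7, 162.2], [250.3, 162.6], [249.1, 163.5], [249.9, 164.6], [252.2, 165.2], [254.6, 164.9]]
corner [261.7 161. ]
corner [248.5 159.1]
corner [231.9 182.1]
corner [246.5 184.4]
```

The measured offsets from prediction agree: hole (−0.5,+0.6) px, tip (−0.45,+0.3) px. The rod is aligned to about 1 mm, so I'm descending with one check part-way.

Call:
carry_out([
  [0,0,0.01,0,0.01],
  [0,0,0.022,0,0.01],
  [0,0,0.032,0,0.01],
  [0,0,0.038,0,0.01],
  [0,0,0.038,0,0.01],
])

```text
clock: 7.28
position: [0.4672, 0.3437, 0.281]
orientation: [3.141, -0.0, -0.001]
wrist_force: [-1.0, -0.0, 0.4]
finger_gap: 0.0159
grip_force: 30.0
```

Run:
```python
from h import *
st=get_state();print(st["position"],st["wrist_force"])
s=snapshot("side");
W=np.zeros((600,800,3),np.uint8)
W[:]=cv2.resize(s["img"][125:185,215:295,::-1],(800,600),interpolation=cv2.INTER_CUBIC)
cv2.imwrite("pics/enter.png",W)
print(proj(s,st["position"]-[0,0,.1446]))
```

```text
[0.46715927 0.34366366 0.28096796] [-1.04123952 -0.02649645  0.41624257]
[252.5120265  161.99103521]
```

View pics/enter.png

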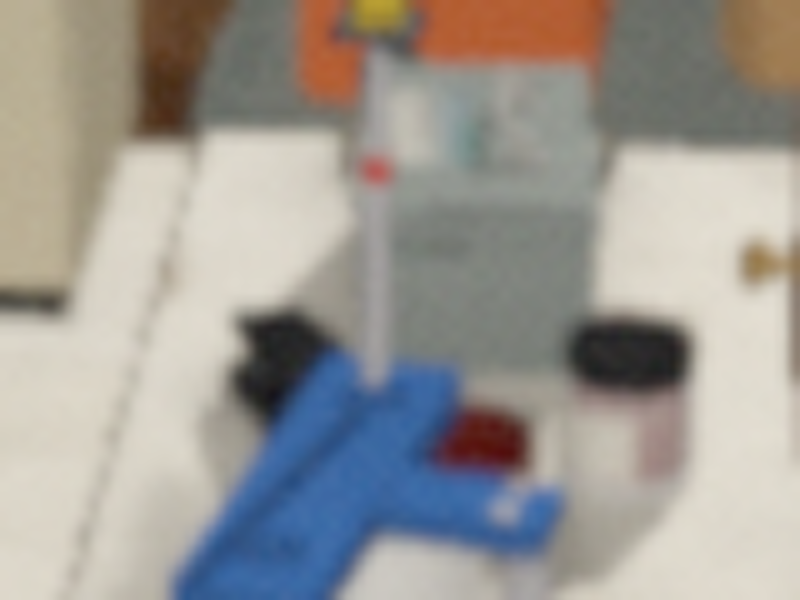

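The tip is at about (252.0,163), just above the hole centre at about (251.9,164.3). I'm continuing down by 81 mm.

Call:
carry_out([
  [0,0,0.01,0,0.01],
  [0,0,0.022,0,0.01],
  [0,0,0.034,0,0.01],
  [0,0,0.046,0,0.01],
  [0,0,0.056,0,0.01],
])

```text
clock: 7.95
position: [0.4672, 0.3437, 0.2246]
orientation: [3.141, -0.0, -0.001]
wrist_force: [0.1, 0.9, -0.3]
finger_gap: 0.0158
grip_force: 30.0
```

Call:
carry_out([
  [0,0,0.01,0,0.01],
  [0,0,0.019,0,0.01],
  [0,0,0.0245,0,0.01],
  [0,0,0.0245,0,0.01],
  [0,0,0.0245,0,0.01],
])

```text
clock: 8.57
position: [0.4675, 0.344, 0.2014]
orientation: [-3.141, 0.0, -0.001]
wrist_force: [0.1, -0.3, -0.1]
finger_gap: 0.0155
grip_force: 30.0
```

Run:
```python
from h import *
st=get_state();print(st["position"],st["orientation"],st["wrist_force"],st["finger_gap"])
s=snapshot("side");
W=cv2.resize(s["img"][125:185,215:295,::-1],(800,600),interpolation=cv2.INTER_CUBIC)
cv2.imwrite("pics/final.png",W)
g=s["img"].astype(float);r=np.clip(g[...,0]-np.maximum(g[...,1],g[...,2])-30,0,None);w=r[150:175,245:259];yy,xx=np.mgrid[150:175,245:259]
print("band",(w*xx).sum()/w.sum(),(w*yy).sum()/w.sum(),w.sum(), "pred",proj(s,st["position"]-[0,0,.0696]))
```

```text
[0.46749703 0.34399498 0.20138082] [-3.14123723e+00  2.39328990e-04 -5.61387105e-04] [ 0.13010007 -0.28619165 -0.06390248] 0.01545558884025067
band 252.09821428571428 164.19642857142858 112.0 pred [252.60778246 163.21551326]
```

View pics/final.png

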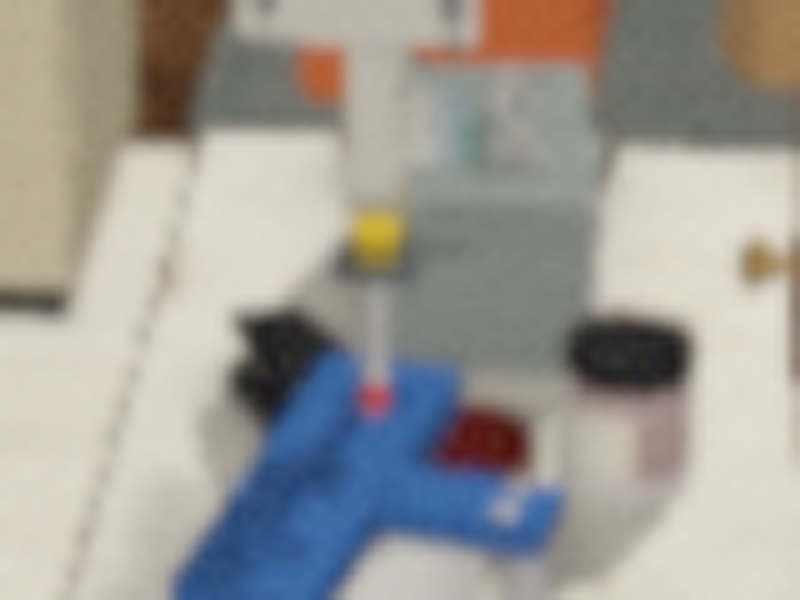

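The band is at (252.1,164.2), matching the hole at (251.9,164.3), so it is centred and level with the guide's top face. Wrist force is about zero. Handing in.

```bash
python3 -c "
from bench import *
print(job_done())"
```

```text
the job is handed in; nothing more can be done
None
```

I lifted the probe off its hook and lowered it through the left hole, above the white mug. It was handed in still held, upright and centred, with the red band about level with the guide's top face by the camera; I saw no sign of contact, and the judge's result was not shown.

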